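# Rock the battery packs and slide out the rattlers

## Robot

A 6-joint arm with a two-finger parallel gripper is mounted at the origin on the work surface. World frame = base frame: x ahead of the robot, y to its left, z up, the work surface at z = 0. Lengths are in mm, angles in rad, forces in N, time in s.
With the tool pointing down it reaches from about 250 to 850 mm from the base axis. Payload 12.5 kg.
Tool frame: the origin (TCP) lies on the centre line of the jaws, within the pads' length; the fingertips stand 11 mm ahead of it and the grasp point (between the pads) lies 8 mm behind it; z points along the fingers, y is the line along which they close (so a half turn about z gives the same grasp; the last joint's range is limited). The gripper opens to 93 mm and grips with 3 to 60 N. Pads are 15 mm wide; open, the fingers measure 128 mm over their backs; the gripper's body (75 mm by 188 mm) begins 65 mm behind the grasp point.
Start: joints at [1.2, 0.351, 1.652, -0, 1.139, -0.085], TCP at [155.027, 527.684, 198.733] pointing down, gripper open.
Joint ranges: [-2.75, 2.75], [-0.79, 2.1], [0.01, 2.65], [-1.57, 4.71], [0.07, 3.14], [-2.87, 2.87]. Speed limits (rad/s): [2.22, 2.22, 2.79, 3.14, 3.14, 3.14].

## Interface

Orientations are given as a rotation vector (axis times angle).
In Python, from plant import env gives the robot as it stands. The module is installed in compiled form; this text tells all that it offers.
- The arm moves only by the tool arm_command, never from a script. Its argument "motion" is a list of rows, each a list of 3 entries, a list of its own where there are three numbers: the shift along the tool's x, y, z in m, then the turn, a rotation vector about the tool's x, y, z in rad, then the finger opening in m, from 0 to 0.093. A call has 1 to 12 rows; each row is the pose to reach, as a shift and turn from the pose commanded when the call began, along the tool's axes at that moment; what a row does not reach only later rows make up. A row lasts 1/12 s, in which the tool goes at most 41.7 mm and 7.16 degrees, less where a joint would pass 70% of its speed; a pose out of reach is approached as far as the arm can. A call with a gripper value outside its range is refused whole. The fingers move at their own pace and stop on an object; "grip_force" is the grip in N (left out, the last holds). Time passes only in rows, so rows that repeat a pose let the fingers close. It gives the time, the measured TCP pose, the force, the opening and the grip force at its end, in the units of the state.
- env.observe(): the state, without advancing time (a new reading comes with each control period).
- env.get_image(name): name is "side" or "top" or "wrist"; returns a dict with "img" (420x560x3 uint8, blue, green, red), "camera_matrix" (3x3 intrinsics, pixels), "R" (3x3) and "t" (3): a world point X has camera coordinates R X + t; the wrist camera has in their place "T_tool_cam" (4x4, takes a point from camera to tool coordinates, whose origin is the TCP and whose axes are the flange's). Camera axes: x right, y down, z forward; pixel columns grow to the right and rows downward; lengths in mm; the calibration is good to about 2 mm. A picture is of the moment at which its call begins: read the wrist's pose just before it. There is no depth.
- env.finish_job(): hands the job in; it is judged then, once.
The state is a dict: "time": time; "joint_pos": joint angles; "joint_velocities": joint speeds; "effort": joint torques, N m; "tcp_pos": TCP position; "eef_rot": TCP orientation; "contact_force": force on the tool from outside, world axes, zero at the start; "ft_torque": the same for the moment, N m; "width": opening from 0.0 (shut) to 1.0 (fully open); "finger_force": force on a finger pad.
Only numpy, scipy, OpenCV 4.12 (cv2) and the standard library are available. Lean on these libraries where they do the work, as an engineer would, in place of code of your own. Each camera call takes 0.05 s, during which the arm holds its last target. There are 200 camera calls.

## Task

One or two of the three closed battery packs on the rocker jig have a core that has come loose inside. Going from left to right as the robot sees them, press each rocker's near end fully down to feel whether something shifts in its pack, then slide every rattler, without lifting it, off its rocker so that it lies flat wholly on the reject shelf behind; leave the sound packs on their rockers, back level, and disturb nothing else on the bench.

Things in the scene. Friction and masses are not known exactly. Their poses are not given: they have to be found in the camera images.
- pack_left_mid (a point): centre (half-way up) of the pack that starts on the left (robot's left, +y) rocker: a sealed black box 120 mm long (its x, along the rocker), 70 wide (y), 48 high, with grey rails 4 mm high on top, 0.5 to 0.75 kg in all, lying loose. Its core (about 0.26 kg, out of sight) is locked at mid-length if sound; see jig for a loose one.
- pad_left (a point): press point on the bare near end of the left (robot's left, +y) plywood rocker, on its top, 45 mm above the bench when level, 65 mm from the hinge axis. The bare end is 86 mm wide (y); it reaches 20 mm from here towards the robot (-x) and 35 mm towards the pack's near face, before which lies a 5 mm high stop lip; 6 mm high guides run beside the pack.
- rocker_left (a joint): tilt of the left (robot's left, +y) rocker, rad: 0 = level at rest, 0.25 = near end fully down on its stop (pad about 17 mm lower). A spring lifts it back to level when let go; pressing the pad takes about 6 to 15 N.
- pack_mid_mid (a point): centre (half-way up) of the pack that starts on the middle rocker: a sealed black box 120 mm long (its x, along the rocker), 70 wide (y), 48 high, with grey rails 4 mm high on top, 0.5 to 0.75 kg in all, lying loose. Its core (about 0.26 kg, out of sight) is locked at mid-length if sound; see jig for a loose one.
- pad_mid (a point): press point on the bare near end of the middle plywood rocker, on its top, 45 mm above the bench when level, 65 mm from the hinge axis. The bare end is 86 mm wide (y); it reaches 20 mm from here towards the robot (-x) and 35 mm towards the pack's near face, before which lies a 5 mm high stop lip; 6 mm high guides run beside the pack.
- rocker_mid (a joint): tilt of the middle rocker, rad: 0 = level at rest, 0.25 = near end fully down on its stop (pad about 17 mm lower). A spring lifts it back to level when let go; pressing the pad takes about 6 to 15 N.
- pack_right_mid (a point): centre (half-way up) of the pack that starts on the right (-y) rocker: a sealed black box 120 mm long (its x, along the rocker), 70 wide (y), 48 high, with grey rails 4 mm high on top, 0.5 to 0.75 kg in all, lying loose. Its core (about 0.26 kg, out of sight) is locked at mid-length if sound; see jig for a loose one.
- pad_right (a point): press point on the bare near end of the right (-y) plywood rocker, on its top, 45 mm above the bench when level, 65 mm from the hinge axis. The bare end is 86 mm wide (y); it reaches 20 mm from here towards the robot (-x) and 35 mm towards the pack's near face, before which lies a 5 mm high stop lip; 6 mm high guides run beside the pack.
- rocker_right (a joint): tilt of the right (-y) rocker, rad: 0 = level at rest, 0.25 = near end fully down on its stop (pad about 17 mm lower). A spring lifts it back to level when let go; pressing the pad takes about 6 to 15 N.
- jig: plywood jig, three rockers side by side; origin on the bench under the middle pack; x along the rockers away from the robot, y left. A loose core is a roller that starts at its pack's far end, rolls some 80 mm to the near end when the rocker tilts beyond 0.09 rad, and stays there when level again: at equal tilt below 0.08 rad the pad then pushes up 3 to 5 N less than before.
- shelf (a point): centre of the reject shelf's top, the flat deck (43 mm above the bench, 2 mm below the rockers' tops) along the far side of the rockers; axes as the jig's. It reaches 80 mm either way in x, 167 mm in y; rims 19 mm high at the far side and both ends, none towards the rockers. The packs' centres start 146 mm to its -x, 105 mm apart in y.
- offcut: L-shaped pine offcut, 170 x 130 x 18 mm; origin under the middle of its broad part; leave it alone
- driver: screwdriver lying on the bench; leave it alone
- bin: blue plastic bin, 200 x 140 x 90 mm; origin under its centre; leave it alone
- square: carpenter's try square, stock 110 mm, blade 140 mm; origin under the stock's middle; leave it alone
There are look-alikes about, which are no part of the job. Leave any blue or turquoise look-alike of the part that bears pack_right_mid alone.

How it is judged (in metres and radians):
On the way, in this order (a step that is already met when the one before it is completed fails the run):
1. the left rocker is pressed fully down (value of joint rocker_left above 0.2 rad), for 0.1 s.
2. the middle rocker is pressed fully down (value of joint rocker_mid above 0.2 rad), for 0.1 s.
3. the right rocker is pressed fully down (value of joint rocker_right above 0.2 rad), for 0.1 s.
At the end, for the whole second after the job is handed in: Each pack with a loose core lies flat on the reject shelf, centre -22 to +30 mm from the shelf's centre in x and within 145 mm in y; each sound pack is on its own rocker within 12 mm of its start; all rockers are level (below 0.03 rad); packs at rest (((distance between any of core0_c0, core1_c0 and pack_left_mid below 0.07 m and (x of pack_left_mid in the frame of shelf between -0.022 and 0.03 m and y of pack_left_mid in the frame of shelf between -0.145 and 0.145 m and z of pack_left_mid in the frame of shelf between 0.018 and 0.03 m)) or (not (distance between any of core0_c0, core1_c0 and pack_left_mid below 0.07 m) and (x of pack_left_mid in the frame of shelf between -0.158 and -0.128 m and y of pack_left_mid in the frame of shelf between 0.093 and 0.117 m and z of pack_left_mid in the frame of shelf below 0.032 m))) and ((distance between any of core0_c0, core1_c0 and pack_mid_mid below 0.07 m and (x of pack_mid_mid in the frame of shelf between -0.022 and 0.03 m and y of pack_mid_mid in the frame of shelf between -0.145 and 0.145 m and z of pack_mid_mid in the frame of shelf between 0.018 and 0.03 m)) or (not (distance between any of core0_c0, core1_c0 and pack_mid_mid below 0.07 m) and (x of pack_mid_mid in the frame of shelf between -0.158 and -0.128 m and y of pack_mid_mid in the frame of shelf between -0.012 and 0.012 m and z of pack_mid_mid in the frame of shelf below 0.032 m))) and ((distance between any of core0_c0, core1_c0 and pack_right_mid below 0.07 m and (x of pack_right_mid in the frame of shelf between -0.022 and 0.03 m and y of pack_right_mid in the frame of shelf between -0.145 and 0.145 m and z of pack_right_mid in the frame of shelf between 0.018 and 0.03 m)) or (not (distance between any of core0_c0, core1_c0 and pack_right_mid below 0.07 m) and (x of pack_right_mid in the frame of shelf between -0.158 and -0.128 m and y of pack_right_mid in the frame of shelf between -0.117 and -0.093 m and z of pack_right_mid in the frame of shelf below 0.032 m))) and value of joint each of rocker_left, rocker_mid, rocker_right below 0.03 rad and linear speed of each of pack_left, pack_mid, pack_right below 0.02 m/s); the robot touches nothing.
It fails at once if a pack is lifted (its centre rises more than 40 mm) (z of any of pack_left_mid, pack_mid_mid, pack_right_mid in the frame of shelf above 0.066 m).
It fails at once if a pack is tipped more than 0.5 rad (angle between any of pack_left_mid, pack_mid_mid, pack_right_mid's own z axis and vertical above 0.5 rad).
It fails at once if a bystander (offcut, screwdriver, bin, try square) is moved more than 20 mm (distance of any of offcut, driver, bin, square from where it was at the start of the episode above 0.02 m).
It also fails if it takes over 72 s, if anything falls off the work surface, if the arm or the gripper's body presses on something with over 40 N, if the wrist force passes 120 N, or if a joint passes its speed limit or range.

## Working session

There is one attempt and no reset: what is moved stays moved. The work goes in short steps, Python scripts to look and compute and a tool call to move; the robot and the scene stay as the last step left them, time stands still between calls to the robot, and variables do not carry over. Pictures are saved under pics/ and viewed, at most 10 in all, crops included, and the job is handed in when it is done.

Besides the shell and the picture viewer there is one more tool, called after "Call:" by a JSON object that holds its "method" and its "body", one argument or row to a line. arm_command: Moves the arm, as the interface text tells. Its arguments: {"type":"object","properties":{"motion":{"type":"array"},"grip_force":{"type":"number"}},"required":["motion"]}

```bash
mkdir -p pics; cat > h.py <<'E'
import numpy as np,cv2
from plant import env
from scipy.spatial.transform import Rotation as Rn
def snap(n,f):
    s=env.observe(); d=env.get_image(n); cv2.imwrite('pics/'+f,d['img']); return s,d
def ray(d,u,v,z):
    K=np.array(d['camera_matrix']);R=np.array(d['R']);t=np.array(d['t']).ravel()
    c=-R.T@t; w=R.T@np.linalg.inv(K)@[u,v,1]; return c+w*(z-c[2])/w[2]
E
python3 - <<'E'
from h import *
s,d=snap('top','top1.png'); snap('side','side1.png')
print({k:np.round(v,3) for k,v in s.items()})
print(d['R'],d['t'],d['camera_matrix'])
E
```

```text
{'time': np.float64(0.0), 'joint_pos': array([ 1.2  ,  0.351,  1.652, -0.   ,  1.139, -0.085]), 'joint_velocities': array([-0.001,  0.   , -0.   , -0.   ,  0.001,  0.   ]), 'effort': array([-0.0000e+00, -4.9733e+01, -2.8526e+01,  7.0000e-02,  2.6000e-02,
       -0.0000e+00]), 'tcp_pos': array([154.905, 527.355, 198.2  ]), 'eef_rot': array([-4.470e-01, -3.109e+00,  2.000e-03]), 'contact_force': array([ 0.07 ,  0.23 , -0.011]), 'ft_torque': array([0.023, 0.099, 0.005]), 'finger_force': np.float64(0.0), 'width': np.float64(0.999)}
[[ 2.80109433e-02 -9.99607612e-01 -9.55170995e-05]
 [-9.90829777e-01 -2.77523357e-02 -1.32235250e-01]
 [ 1.32180712e-01  3.79867529e-03 -9.91218356e-01]] [ -43.8015852   491.42858759 1509.53687784] [[510.13191675   0.         289.6729486 ]
 [  0.         510.13191675 218.07334437]
 [  0.           0.           1.        ]]
```

View pics/top1.png

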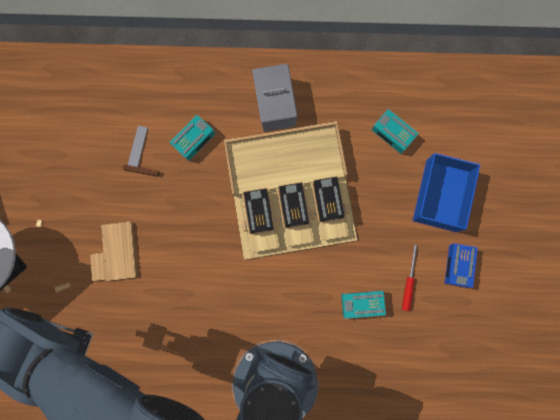

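View pics/side1.png

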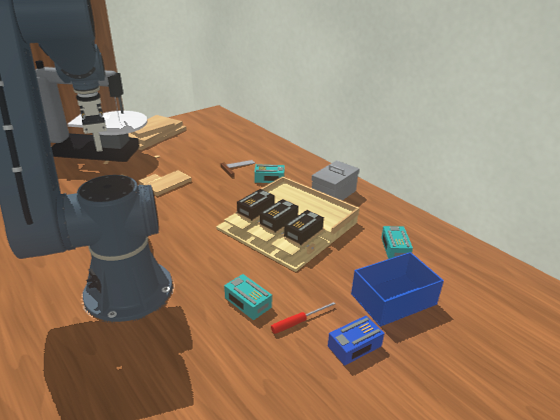

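The top view shows the jig around (290,190), turned about 8°, with the three packs near (259,212), (293,205) and (329,199). The pads are on the near side (about y 240) and the shelf is behind them. I'll enlarge it.

```bash
python3 - <<'E'
import cv2
i=cv2.imread('pics/top1.png')[115:265,215:365]
cv2.imwrite('pics/top1c.png',cv2.resize(i,(600,600),interpolation=cv2.INTER_CUBIC))
E
```

```text
(no output)
```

View pics/top1c.png

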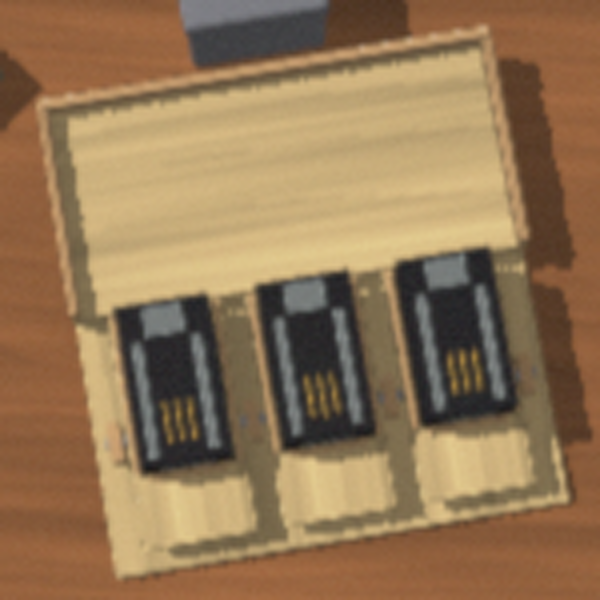

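The crop shows the box-top corners clearly. Left is (115,308),(207,295),(232,458),(140,472), mid is (257,286),(348,271),(375,435),(283,450), and right is (396,264),(488,250),(514,412),(420,425). The bare pads are just below each pack.

```bash
python3 - <<'E'
from h import *
s,d=snap('top','top2.png')
f=lambda p,z: ray(d,(p[0]+.5)/4-.5+215,(p[1]+.5)/4-.5+115,z)[:2]
P={'L':[(115,308),(207,295),(232,458),(140,472)],'M':[(257,286),(348,271),(375,435),(283,450)],'R':[(396,264),(488,250),(514,412),(420,425)]}
C=[]
for k,v in P.items():
    q=np.array([f(p,93) for p in v]); c=q.mean(0);C.append(c)
    ax=(q[0]+q[1]-q[2]-q[3])/2; ay=(q[0]+q[3]-q[1]-q[2])/2
    print(k,c.round(1),np.linalg.norm(ax).round(1),np.linalg.norm(ay).round(1),np.arctan2(ax[1],ax[0]).round(3))
v=C[0]-C[2];print('spacing',np.linalg.norm(v)/2,'yaw',np.arctan2(-v[0],v[1]))
# rim corners z62
a,b=f((40,100),62),f((490,28),62);w=a-b;print(a,b,np.linalg.norm(w),np.arctan2(-w[0],w[1]))
# jig near corners
yaw=np.arctan2(-v[0],v[1]);X=np.array([np.cos(yaw),np.sin(yaw)]);Y=np.array([-X[1],X[0]]);c=np.mean(C,0)
for p,z in (((160,545),45),((255,535),45),((303,525),45),((395,510),45),((450,500),45),((535,487),45)):
    r=f(p,z)-c;print(r@X,r@Y)
print('rims',(a-c)@X,(a-c)@Y,(b-c)@Y)
print(Rn.from_rotvec(s['eef_rot']).as_matrix().round(3))
E
```

```text
L [504.6  62.5] 121.7 67.6 0.186
M [524.2 -40.4] 122.5 67.6 0.185
R [ 543.8 -141.2] 120.7 68.7 0.17
spacing 103.73244812351126 yaw 0.19042996334186252
[722.51762343 173.40846727] [ 788.43702552 -166.12256519] 345.8709146135016 0.19176272915085982
-111.20239743246552 134.50996549589254
-115.27568203367125 63.6455855519647
-113.6977076756777 27.208887954091686
-113.73628351659748 -42.237810490281454
-112.99858232091063 -83.95151761501049
-113.66688774932388 -148.19953601910746
rims 235.06987989220855 171.71200664019022 -174.15860079420833
[[-0.959  0.282 -0.   ]
 [ 0.282  0.959 -0.001]
 [ 0.    -0.001 -1.   ]]
```

Call:
{"method": "arm_command", "body": {
  "motion": [
    [[-0.38, -0.391, 0.0], [0, 0, -0.476], 0],
    [[-0.38, -0.391, 0.0], [0, 0, -0.476], 0],
    [[-0.38, -0.391, 0.0], [0, 0, -0.476], 0],
    [[-0.38, -0.391, 0.0], [0, 0, -0.476], 0],
    [[-0.38, -0.391, 0.0], [0, 0, -0.476], 0],
    [[-0.38, -0.391, 0.0], [0, 0, -0.476], 0],
    [[-0.38, -0.391, 0.0], [0, 0, -0.476], 0],
    [[-0.38, -0.391, 0.0], [0, 0, -0.476], 0],
    [[-0.38, -0.391, 0.0], [0, 0, -0.476], 0],
    [[-0.38, -0.391, 0.0], [0, 0, -0.476], 0],
    [[-0.38, -0.391, 0.0], [0, 0, -0.476], 0],
    [[-0.38, -0.391, 0.0], [0, 0, -0.476], 0]
  ]
}}

```text
time: 1.15
tcp_pos: [384.7, 91.1, 198.9]
eef_rot: [-0.298, 3.127, 0.0]
contact_force: [1.1, -0.3, 0.8]
width: 0.191
finger_force: 0.0
```

Call:
{"method": "arm_command", "body": {
  "motion": [
    [[-0.015, -0.05, 0.0], [0, 0, 0], 0],
    [[-0.015, -0.05, 0.0], [0, 0, 0], 0],
    [[-0.015, -0.05, 0.04], [0, 0, 0], 0],
    [[-0.015, -0.05, 0.08], [0, 0, 0], 0],
    [[-0.015, -0.05, 0.12], [0, 0, 0], 0],
    [[-0.015, -0.05, 0.12], [0, 0, 0], 0],
    [[-0.015, -0.05, 0.12], [0, 0, 0], 0],
    [[-0.015, -0.05, 0.12], [0, 0, 0], 0]
  ]
}}

```text
time: 1.82
tcp_pos: [409.4, 47.2, 80.5]
eef_rot: [-0.299, 3.126, -0.0]
contact_force: [1.1, -0.3, -0.5]
width: 0.004
finger_force: 0.0
```

```bash
python3 - <<'E'
from h import *
s,d=snap('side','side2.png')
i=d['img'][120:300,170:410];cv2.imwrite('pics/side2c.png',cv2.resize(i,(800,600),interpolation=cv2.INTER_CUBIC))
print(s['tcp_pos'],s['contact_force'],s['joint_pos'],s['width'])
E
```

```text
[409.37744636  47.16492829  80.49660057] [ 1.08967442 -0.32793942 -0.46063079] [ 1.61109092e-03  2.90767079e-01  2.09902572e+00  2.62483258e-05
  7.50177860e-01 -1.75978053e+00] 0.0042856084793895495
```

View pics/side2c.png

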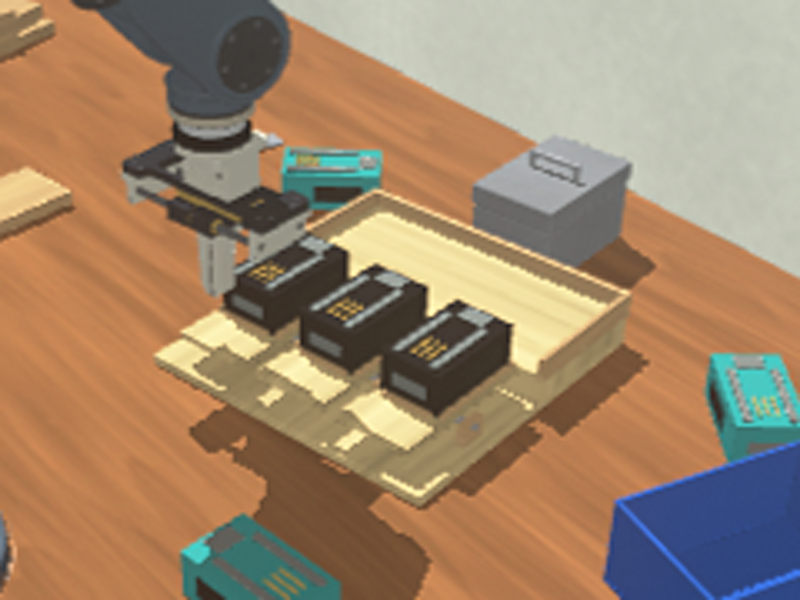

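The closed fingers are above the left pad (tip about (212,295) in the crop), clear of the pack. I'll press down to a light tilt and read the force.

Call:
{"method": "arm_command", "body": {
  "motion": [
    [[0, 0, 0.02], [0, 0, 0], 0],
    [[0, 0, 0.023], [0, 0, 0], 0],
    [[0, 0, 0.026], [0, 0, 0], 0],
    [[0, 0, 0.028], [0, 0, 0], 0],
    [[0, 0, 0.028], [0, 0, 0], 0],
    [[0, 0, 0.028], [0, 0, 0], 0],
    [[0, 0, 0.028], [0, 0, 0], 0],
    [[0, 0, 0.028], [0, 0, 0], 0]
  ]
}}

```text
time: 2.53
tcp_pos: [408.7, 46.9, 51.1]
eef_rot: [-0.298, 3.127, -0.0]
contact_force: [0.9, -0.3, -0.7]
width: 0.002
finger_force: 0.0
```

```bash
python3 - <<'E'
from h import *
s,d=snap('side','side3.png')
i=d['img'][170:290,190:350];a=cv2.resize(i,(800,600),interpolation=cv2.INTER_CUBIC)
cv2.imwrite('pics/side3c.png',a)
print(s['tcp_pos'],s['contact_force'])
K=np.array(d['camera_matrix']);R=np.array(d['R']);t=np.array(d['t']).ravel()
def pr(p):
    q=K@(R@np.array(p)+t);q=q[:2]/q[2];return ((q-[190,170])*5).round()
T=s['tcp_pos']; print('tip',pr(T-[0,0,11]),'padL',pr([411,45.5,45]),'padM',pr([431,-57.6,45]),'padR',pr([450.7,-160.7,45]))
E
```

```text
[408.66715787  46.89480516  51.10293521] [ 0.8680395  -0.25496834 -0.65872865]
tip [229. 260.] padL [233. 254.] padM [348. 314.] padR [472. 379.]
```

View pics/side3c.png

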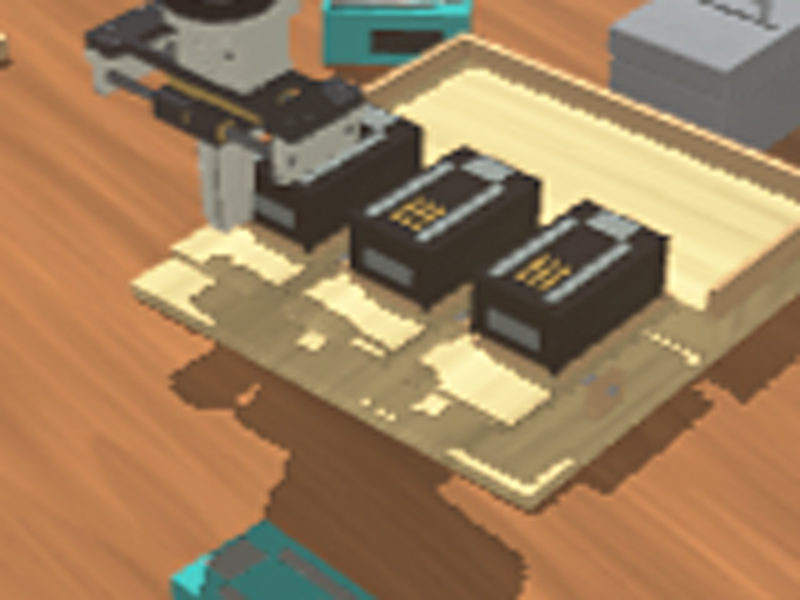

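The finger still looks clear of the pad (tip about (228,232) against the expected (229,260)), which agrees with the zero force. I'll go down further in steps.

Call:
{"method": "arm_command", "body": {
  "motion": [
    [[0, 0, 0.003], [0, 0, 0], 0],
    [[0, 0, 0.005], [0, 0, 0], 0],
    [[0, 0, 0.005], [0, 0, 0], 0],
    [[0, 0, 0.005], [0, 0, 0], 0]
  ]
}}

```text
time: 2.92
tcp_pos: [408.3, 46.9, 45.5]
eef_rot: [0.298, -3.127, -0.0]
contact_force: [0.3, -0.2, -0.3]
width: 0.006
finger_force: 0.0
```

Call:
{"method": "arm_command", "body": {
  "motion": [
    [[0, 0, 0.003], [0, 0, 0], 0],
    [[0, 0, 0.005], [0, 0, 0], 0],
    [[0, 0, 0.005], [0, 0, 0], 0],
    [[0, 0, 0.005], [0, 0, 0], 0]
  ]
}}

```text
time: 3.25
tcp_pos: [408.3, 46.9, 40.6]
eef_rot: [0.298, -3.127, -0.0]
contact_force: [0.7, 0.5, 0.3]
width: 0.001
finger_force: 0.0
```

```bash
python3 - <<'E'
from h import *
s,d=snap('side','side4.png')
a=cv2.resize(d['img'][185:245,205:285],(800,600),interpolation=cv2.INTER_CUBIC)
K=np.array(d['camera_matrix']);R=np.array(d['R']);t=np.array(d['t']).ravel()
def pr(p):
    q=K@(R@np.array(p)+t);q=q[:2]/q[2];return ((q-[205,185])*10).round().astype(int)
T=s['tcp_pos']
for p,c in ((T,(0,255,0)),(T-[0,0,11],(0,0,255)),([411,45.5,45],(255,0,0)),([411,45.5,28],(255,0,255))): cv2.circle(a,tuple(int(v) for v in pr(p)),5,c,-1)
cv2.imwrite('pics/side4c.png',a); print(T,s['contact_force'])
E
```

```text
[408.33698186  46.87066984  40.58433026] [0.68851949 0.46740297 0.26568845]
```

View pics/side4c.png

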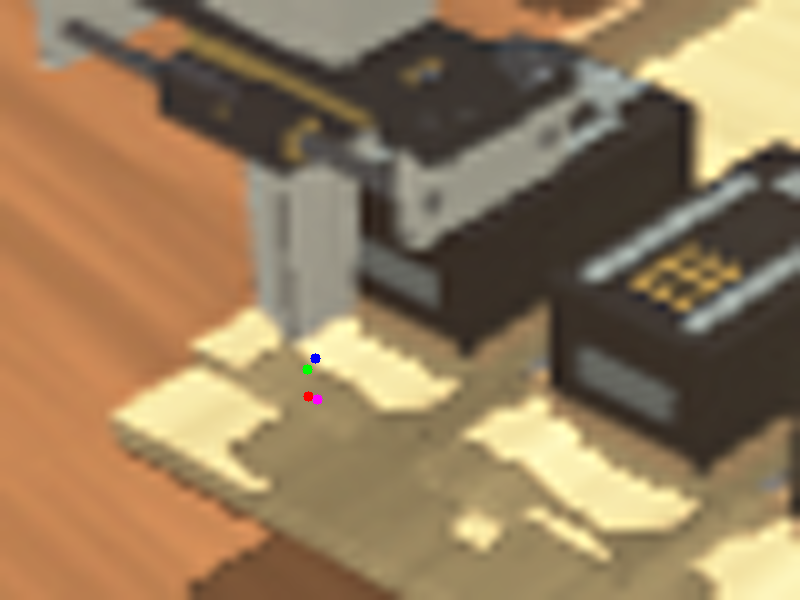

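The drawn tip (308,396) is well below the finger end seen at (300,340). I'll locate the gripper body corners to find the real offset.

```bash
python3 - <<'E'
from h import *
s,d=snap('side','side5.png'); w=env.get_image('wrist'); cv2.imwrite('pics/w1.png',w['img'])
K=np.array(d['camera_matrix']);R=np.array(d['R']);t=np.array(d['t']).ravel()
pr=lambda p:(lambda q:((q[:2]/q[2]-[205,185])*10).round())(K@(R@np.array(p)+t))
T=s['tcp_pos'];X=np.array([.982,.189,0]);Y=np.array([-.189,.982,0])
for h in (73,100): print(h,[pr(T+a*X+b*Y+[0,0,h]) for a,b in((-37,-94),(37,-94),(-37,94))])
for z in (-30,-11,0,10): print(z,pr(T+[0,0,z]),[pr(T+a*X+b*Y+[0,0,z]) for a,b in((-7.5,-17),(7.5,-17),(-7.5,17))])
print('cam',-R.T@t, w['T_tool_cam'], w['camera_matrix'])
for p,z in (((300,340),45),((115,420),20),((460,345),45),((705,460),45)): print(p,z,ray(d,205+p[0]/10,185+p[1]/10,z))
E
```

```text
73 [array([431., 338.]), array([588., 244.]), array([ 23., 131.])]
100 [array([430., 266.]), array([588., 173.]), array([18., 62.])]
-30 [310. 441.] [array([330., 470.]), array([361., 451.]), array([259., 432.])]
-11 [308. 396.] [array([328., 424.]), array([359., 405.]), array([257., 386.])]
0 [307. 369.] [array([327., 397.]), array([359., 378.]), array([256., 359.])]
10 [306. 345.] [array([327., 373.]), array([358., 354.]), array([255., 335.])]
cam [ -299.8657595  -1025.57364571   912.95151298] [[ 6.62602652e-04 -9.65216563e-01 -2.61450851e-01  7.23476618e+01]
 [ 9.99999407e-01  8.65588726e-04 -6.61226828e-04 -8.83412750e-02]
 [ 8.64535996e-04 -2.61450257e-01  9.65216564e-01 -1.85262653e+02]
 [ 0.00000000e+00  0.00000000e+00  0.00000000e+00  1.00000000e+00]] [[355.69838117   0.         283.81117547]
 [  0.         355.69838117 206.45896675]
 [  0.           0.           1.        ]]
(300, 340) 45 [413.00553588  57.46762954  45.        ]
(115, 420) 20 [355.68611589  86.42779815  20.        ]
(460, 345) 45 [454.50501758  21.99495802  45.        ]
(705, 460) 45 [478.45490484 -81.4357951   45.        ]
```

View pics/w1.png

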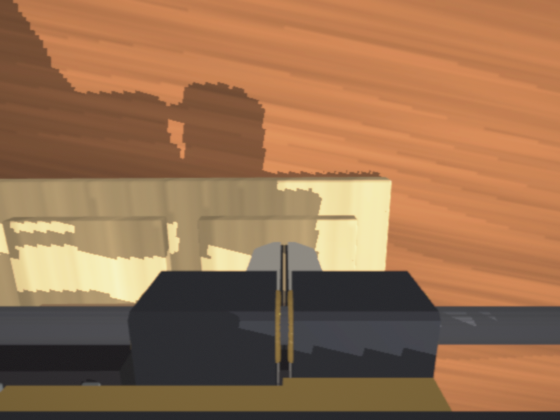

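The wrist view has the pad spanning columns 200–357 with the finger centred over it at (285,245). Both views suggest the real fingertips sit about 20–25 mm above where the reported TCP puts them, so I'll find contact by force.

Call:
{"method": "arm_command", "body": {
  "motion": [
    [[0, 0, 0.003], [0, 0, 0], 0],
    [[0, 0, 0.005], [0, 0, 0], 0],
    [[0, 0, 0.005], [0, 0, 0], 0],
    [[0, 0, 0.005], [0, 0, 0], 0]
  ]
}}

```text
time: 3.73
tcp_pos: [408.3, 46.9, 35.6]
eef_rot: [0.298, -3.127, -0.0]
contact_force: [-0.1, 0.7, 0.0]
width: 0.008
finger_force: 0.0
```

Call:
{"method": "arm_command", "body": {
  "motion": [
    [[0, 0, 0.002], [0, 0, 0], 0],
    [[0, 0, 0.003], [0, 0, 0], 0],
    [[0, 0, 0.003], [0, 0, 0], 0],
    [[0, 0, 0.003], [0, 0, 0], 0]
  ]
}}

```text
time: 4.07
tcp_pos: [408.4, 46.9, 32.7]
eef_rot: [0.298, -3.127, 0.0]
contact_force: [0.4, -0.3, -0.0]
width: 0.004
finger_force: 0.0
```

Call:
{"method": "arm_command", "body": {
  "motion": [
    [[0, 0, 0.002], [0, 0, 0], 0],
    [[0, 0, 0.003], [0, 0, 0], 0],
    [[0, 0, 0.003], [0, 0, 0], 0],
    [[0, 0, 0.003], [0, 0, 0], 0]
  ]
}}

```text
time: 4.4
tcp_pos: [408.4, 46.9, 29.7]
eef_rot: [0.298, -3.127, 0.0]
contact_force: [0.4, 0.8, -0.3]
width: 0.006
finger_force: 0.0
```

Call:
{"method": "arm_command", "body": {
  "motion": [
    [[0, 0, 0.002], [0, 0, 0], 0],
    [[0, 0, 0.003], [0, 0, 0], 0],
    [[0, 0, 0.003], [0, 0, 0], 0],
    [[0, 0, 0.003], [0, 0, 0], 0]
  ]
}}

```text
time: 4.73
tcp_pos: [408.4, 46.9, 26.7]
eef_rot: [0.298, -3.127, -0.0]
contact_force: [-0.1, 0.4, 0.4]
width: 0.005
finger_force: 0.0
```

Call:
{"method": "arm_command", "body": {
  "motion": [
    [[0, 0, 0.002], [0, 0, 0], 0],
    [[0, 0, 0.003], [0, 0, 0], 0],
    [[0, 0, 0.003], [0, 0, 0], 0],
    [[0, 0, 0.003], [0, 0, 0], 0]
  ]
}}

```text
time: 5.07
tcp_pos: [408.3, 46.8, 23.9]
eef_rot: [0.298, -3.127, 0.0]
contact_force: [-2.1, -0.4, 7.1]
width: 0.004
finger_force: 3.8
```

Contact at about TCP z 25. I'll take a settled reading here, then do the full press.

Call:
{"method": "arm_command", "body": {
  "motion": [
    [[0, 0, 0.001], [0, 0, 0], 0],
    [[0, 0, 0.001], [0, 0, 0], 0],
    [[0, 0, 0.001], [0, 0, 0], 0],
    [[0, 0, 0.001], [0, 0, 0], 0]
  ]
}}

```text
time: 5.4
tcp_pos: [408.1, 46.8, 22.9]
eef_rot: [0.298, -3.127, 0.0]
contact_force: [-3.5, -1.4, 7.9]
width: 0.004
finger_force: 3.9
```

Call:
{"method": "arm_command", "body": {
  "motion": [
    [[0, 0, 0.003], [0, 0, 0], 0],
    [[0, 0, 0.006], [0, 0, 0], 0],
    [[0, 0, 0.009], [0, 0, 0], 0],
    [[0, 0, 0.012], [0, 0, 0], 0],
    [[0, 0, 0.0125], [0, 0, 0], 0],
    [[0, 0, 0.0125], [0, 0, 0], 0],
    [[0, 0, 0.0125], [0, 0, 0], 0],
    [[0, 0, 0.0125], [0, 0, 0], 0],
    [[0, 0, 0.0125], [0, 0, 0], 0]
  ]
}}

```text
time: 6.15
tcp_pos: [407.0, 46.7, 10.0]
eef_rot: [0.298, -3.124, 0.0]
contact_force: [-6.5, -3.9, 7.6]
width: 0.004
finger_force: 4.4
```

Call:
{"method": "arm_command", "body": {
  "motion": [
    [[0, 0, 0.001], [0, 0, 0], 0],
    [[0, 0, 0.002], [0, 0, 0], 0],
    [[0, 0, 0.002], [0, 0, 0], 0],
    [[0, 0, 0.002], [0, 0, 0], 0],
    [[0, 0, 0.002], [0, 0, 0], 0]
  ]
}}

```text
time: 6.57
tcp_pos: [407.1, 46.7, 8.8]
eef_rot: [0.299, -3.125, 0.0]
contact_force: [-10.6, -3.8, 24.5]
width: 0.005
finger_force: 13.5
```

On the stop at 24.5 N. I'll release and press again to the same command as the first reading.

Call:
{"method": "arm_command", "body": {
  "motion": [
    [[0, 0, -0.008], [0, 0, 0], 0],
    [[0, 0, -0.016], [0, 0, 0], 0],
    [[0, 0, -0.0225], [0, 0, 0], 0],
    [[0, 0, -0.0225], [0, 0, 0], 0],
    [[0, 0, -0.0225], [0, 0, 0], 0],
    [[0, 0, -0.0185], [0, 0, 0], 0],
    [[0, 0, -0.0155], [0, 0, 0], 0],
    [[0, 0, -0.0155], [0, 0, 0], 0],
    [[0, 0, -0.0145], [0, 0, 0], 0],
    [[0, 0, -0.0145], [0, 0, 0], 0],
    [[0, 0, -0.0145], [0, 0, 0], 0],
    [[0, 0, -0.0145], [0, 0, 0], 0]
  ]
}}

```text
time: 7.57
tcp_pos: [407.8, 46.8, 22.2]
eef_rot: [0.298, -3.126, -0.0]
contact_force: [-3.5, -1.7, 7.5]
width: 0.002
finger_force: 3.9
```

The left pack reads 7.5 N after against 7.9 N before, so it's sound. On to the middle one.

Call:
{"method": "arm_command", "body": {
  "motion": [
    [[0, 0, -0.012], [0, 0, 0], 0],
    [[0, -0.03, -0.012], [0, 0, 0], 0],
    [[0, -0.065, -0.012], [0, 0, 0], 0],
    [[0, -0.1, -0.012], [0, 0, 0], 0],
    [[-0.001, -0.107, -0.012], [0, 0, 0], 0],
    [[-0.001, -0.107, -0.012], [0, 0, 0], 0],
    [[-0.001, -0.107, -0.006], [0, 0, 0], 0],
    [[-0.001, -0.107, -0.003], [0, 0, 0], 0],
    [[-0.001, -0.107, -0.001], [0, 0, 0], 0],
    [[-0.001, -0.107, 0], [0, 0, 0], 0],
    [[-0.001, -0.107, 0], [0, 0, 0], 0],
    [[-0.001, -0.107, 0], [0, 0, 0], 0]
  ]
}}

```text
time: 8.57
tcp_pos: [428.5, -57.0, 22.4]
eef_rot: [0.301, -3.125, -0.0]
contact_force: [-5.8, -5.5, 10.3]
width: 0.004
finger_force: 5.3
```

Call:
{"method": "arm_command", "body": {
  "motion": [
    [[0, 0, 0.004], [0, 0, 0], 0],
    [[0, 0, 0.008], [0, 0, 0], 0],
    [[0, 0, 0.012], [0, 0, 0], 0],
    [[0, 0, 0.0145], [0, 0, 0], 0],
    [[0, 0, 0.0145], [0, 0, 0], 0],
    [[0, 0, 0.0145], [0, 0, 0], 0],
    [[0, 0, 0.0145], [0, 0, 0], 0],
    [[0, 0, 0.0145], [0, 0, 0], 0],
    [[0, 0, 0.0145], [0, 0, 0], 0]
  ]
}}

```text
time: 9.32
tcp_pos: [429.4, -56.8, 9.0]
eef_rot: [0.301, -3.127, 0.0]
contact_force: [-7.0, -0.1, 29.2]
width: 0.006
finger_force: 14.9
```

Call:
{"method": "arm_command", "body": {
  "motion": [
    [[0, 0, -0.008], [0, 0, 0], 0],
    [[0, 0, -0.016], [0, 0, 0], 0],
    [[0, 0, -0.0225], [0, 0, 0], 0],
    [[0, 0, -0.0225], [0, 0, 0], 0],
    [[0, 0, -0.0225], [0, 0, 0], 0],
    [[0, 0, -0.0185], [0, 0, 0], 0],
    [[0, 0, -0.0155], [0, 0, 0], 0],
    [[0, 0, -0.0155], [0, 0, 0], 0],
    [[0, 0, -0.0145], [0, 0, 0], 0],
    [[0, 0, -0.0145], [0, 0, 0], 0],
    [[0, 0, -0.0145], [0, 0, 0], 0],
    [[0, 0, -0.0145], [0, 0, 0], 0]
  ]
}}

```text
time: 10.32
tcp_pos: [428.8, -57.8, 22.3]
eef_rot: [0.298, -3.126, -0.001]
contact_force: [-3.6, 0.4, 5.5]
width: 0.004
finger_force: 3.2
```

The middle pack dropped from 10.3 to 5.5 N, so it's loose. Now the right one.

Call:
{"method": "arm_command", "body": {
  "motion": [
    [[0, 0, -0.012], [0, 0, 0], 0],
    [[0, -0.03, -0.012], [0, 0, 0], 0],
    [[0, -0.065, -0.012], [0, 0, 0], 0],
    [[0, -0.1, -0.012], [0, 0, 0], 0],
    [[0, -0.105, -0.012], [0, 0, 0], 0],
    [[0, -0.105, -0.012], [0, 0, 0], 0],
    [[0, -0.105, -0.012], [0, 0, 0], 0],
    [[0, -0.105, -0.004], [0, 0, 0], 0],
    [[0, -0.105, -0.001], [0, 0, 0], 0],
    [[0, -0.105, 0], [0, 0, 0], 0],
    [[0, -0.105, 0], [0, 0, 0], 0],
    [[0, -0.105, 0], [0, 0, 0], 0]
  ]
}}

```text
time: 11.32
tcp_pos: [448.9, -160.2, 22.5]
eef_rot: [0.301, -3.126, -0.0]
contact_force: [-4.8, -2.7, 9.6]
width: 0.004
finger_force: 5.0
```

Call:
{"method": "arm_command", "body": {
  "motion": [
    [[0, 0, 0], [0, 0, 0], 0],
    [[0, 0, 0], [0, 0, 0], 0]
  ]
}}

```text
time: 11.48
tcp_pos: [448.9, -160.2, 22.6]
eef_rot: [0.301, -3.126, -0.0]
contact_force: [-3.6, -1.4, 9.5]
width: 0.004
finger_force: 5.0
```

Call:
{"method": "arm_command", "body": {
  "motion": [
    [[0, 0, 0.004], [0, 0, 0], 0],
    [[0, 0, 0.008], [0, 0, 0], 0],
    [[0, 0, 0.012], [0, 0, 0], 0],
    [[0, 0, 0.0145], [0, 0, 0], 0],
    [[0, 0, 0.0145], [0, 0, 0], 0],
    [[0, 0, 0.0145], [0, 0, 0], 0],
    [[0, 0, 0.0145], [0, 0, 0], 0],
    [[0, 0, 0.0145], [0, 0, 0], 0],
    [[0, 0, 0.0145], [0, 0, 0], 0]
  ]
}}

```text
time: 12.23
tcp_pos: [449.7, -160.4, 9.2]
eef_rot: [-0.3, 3.127, -0.001]
contact_force: [-6.3, 0.6, 24.1]
width: 0.004
finger_force: 12.5
```

Call:
{"method": "arm_command", "body": {
  "motion": [
    [[0, 0, -0.008], [0, 0, 0], 0],
    [[0, 0, -0.016], [0, 0, 0], 0],
    [[0, 0, -0.0225], [0, 0, 0], 0],
    [[0, 0, -0.0225], [0, 0, 0], 0],
    [[0, 0, -0.0225], [0, 0, 0], 0],
    [[0, 0, -0.0185], [0, 0, 0], 0],
    [[0, 0, -0.0155], [0, 0, 0], 0],
    [[0, 0, -0.0155], [0, 0, 0], 0],
    [[0, 0, -0.0145], [0, 0, 0], 0],
    [[0, 0, -0.0145], [0, 0, 0], 0],
    [[0, 0, -0.0145], [0, 0, 0], 0],
    [[0, 0, -0.0145], [0, 0, 0], 0]
  ]
}}

```text
time: 13.23
tcp_pos: [448.8, -160.9, 22.4]
eef_rot: [0.298, -3.126, -0.001]
contact_force: [-3.5, -0.0, 5.5]
width: 0.003
finger_force: 3.1
```

The right pack is loose too (9.5 to 5.5 N). I'll push it first, with the fingers spread 30 mm.

Call:
{"method": "arm_command", "body": {
  "motion": [
    [[0, 0, -0.016], [0, 0, 0], 0.03],
    [[0, 0, -0.016], [0, 0, 0], 0.03],
    [[0, 0, -0.016], [0, 0, 0], 0.03],
    [[-0.015, 0, -0.016], [0, 0, 0], 0.03],
    [[-0.025, 0, -0.016], [0, 0, 0], 0.03],
    [[-0.032, 0, -0.016], [0, 0, 0], 0.03],
    [[-0.039, 0, -0.016], [0, 0, 0], 0.03],
    [[-0.046, 0, -0.016], [0, 0, 0], 0.03],
    [[-0.053, 0, -0.016], [0, 0, 0], 0.03],
    [[-0.06, 0, -0.016], [0, 0, 0], 0.03],
    [[-0.06, 0, -0.016], [0, 0, 0], 0.03]
  ]
}}

```text
time: 14.15
tcp_pos: [509.9, -149.6, 38.8]
eef_rot: [-0.299, 3.126, -0.001]
contact_force: [-0.2, 0.4, 0.2]
width: 0.324
finger_force: 0.0
```

```bash
python3 - <<'E'
from h import *
s,d=snap('side','side6.png')
a=cv2.resize(d['img'][170:290,190:350],(800,600),interpolation=cv2.INTER_CUBIC)
cv2.imwrite('pics/side6c.png',a);print(s['contact_force'],s['width']*93)
E
```

```text
[-0.24460379  0.44835785  0.23286957] 30.131066888857642
```

View pics/side6c.png

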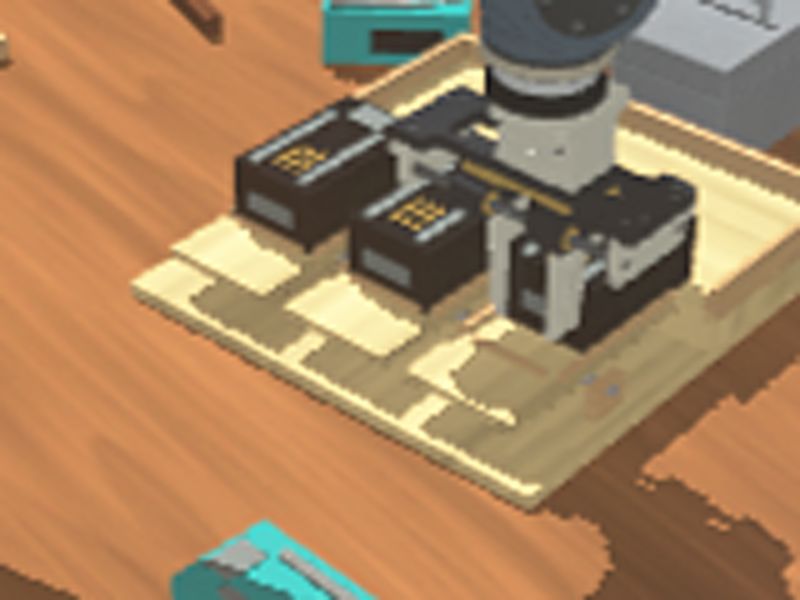

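The right pack is sliding squarely ahead of both fingers, near bottom corner at (580,350), and the lip at (510,355) is uncovered. I'll carry on onto the shelf.

Call:
{"method": "arm_command", "body": {
  "motion": [
    [[-0.01, 0, 0], [0, 0, 0], 0.03],
    [[-0.02, 0, 0], [0, 0, 0], 0.03],
    [[-0.03, 0, 0], [0, 0, 0], 0.03],
    [[-0.04, 0, 0], [0, 0, 0], 0.03],
    [[-0.05, 0, 0], [0, 0, 0], 0.03],
    [[-0.06, 0, 0], [0, 0, 0], 0.03],
    [[-0.07, 0, 0], [0, 0, 0], 0.03],
    [[-0.08, 0, 0], [0, 0, 0], 0.03],
    [[-0.09, 0, 0], [0, 0, 0], 0.03],
    [[-0.098, 0, 0], [0, 0, 0], 0.03],
    [[-0.105, 0, 0], [0, 0, 0], 0.03],
    [[-0.11, 0, 0], [0, 0, 0], 0.03]
  ]
}}

```text
time: 15.2
tcp_pos: [617.2, -128.8, 38.7]
eef_rot: [-0.299, 3.127, -0.0]
contact_force: [-4.0, -0.5, 1.0]
width: 0.321
finger_force: 2.0
```

Call:
{"method": "arm_command", "body": {
  "motion": [
    [[-0.002, 0, 0], [0, 0, 0], 0.03],
    [[-0.002, 0, 0], [0, 0, 0], 0.03],
    [[0.02, 0, 0], [0, 0, 0], 0.03],
    [[0.05, 0, -0.03], [0, 0, 0], 0.03],
    [[0.09, 0, -0.07], [0, 0, 0], 0.03],
    [[0.13, 0.03, -0.09], [0, 0, 0], 0.03],
    [[0.16, 0.06, -0.09], [0, 0, 0], 0.03],
    [[0.172, 0.1, -0.08], [0, 0, 0], 0.03],
    [[0.172, 0.104, -0.04], [0, 0, 0], 0.03],
    [[0.172, 0.104, -0.02], [0, 0, 0], 0.03],
    [[0.172, 0.104, -0.02], [0, 0, 0], 0.03],
    [[0.172, 0.104, -0.02], [0, 0, 0], 0.03]
  ]
}}

```text
time: 16.2
tcp_pos: [428.1, -59.4, 59.0]
eef_rot: [0.299, -3.127, -0.0]
contact_force: [1.0, -0.7, 0.8]
width: 0.322
finger_force: 0.0
```

```bash
python3 - <<'E'
from h import *
s,d=snap('top','top3.png')
a=cv2.resize(d['img'][115:265,215:365],(600,600),interpolation=cv2.INTER_CUBIC)
cv2.imwrite('pics/top3c.png',a);print(s['tcp_pos'],s['contact_force'])
E
```

```text
[428.05714432 -59.39528524  58.96797536] [ 1.01532793 -0.65418851  0.82070144]
```

View pics/top3c.png

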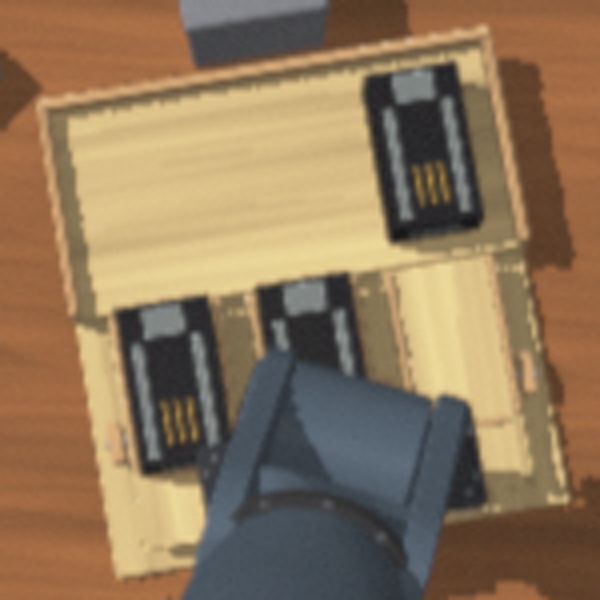

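The right pack is flat on the shelf, corners about (365,75),(455,63),(483,222),(390,238). I'll compute its place and push the middle one.

```bash
python3 - <<'E'
from h import *
d=env.get_image('top')
q=np.mean([ray(d,(x+.5)/4-.5+215,(y+.5)/4-.5+115,91)[:2] for x,y in((365,75),(455,63),(483,222),(390,238))],0)
X=np.array([.982,.189]);Y=np.array([-.189,.982]);r=q-[524.2,-39.7];print(r@X-146,r@Y)
E
```

```text
-2.740577872061891 -104.935440151155
```

Call:
{"method": "arm_command", "body": {
  "motion": [
    [[0, 0, 0.0205], [0, 0, 0], 0.03],
    [[0, 0, 0.0205], [0, 0, 0], 0.03],
    [[-0.015, 0, 0.0205], [0, 0, 0], 0.03],
    [[-0.025, 0, 0.0205], [0, 0, 0], 0.03],
    [[-0.032, 0, 0.0205], [0, 0, 0], 0.03],
    [[-0.039, 0, 0.0205], [0, 0, 0], 0.03],
    [[-0.046, 0, 0.0205], [0, 0, 0], 0.03],
    [[-0.053, 0, 0.0205], [0, 0, 0], 0.03],
    [[-0.06, 0, 0.0205], [0, 0, 0], 0.03],
    [[-0.06, 0, 0.0205], [0, 0, 0], 0.03]
  ]
}}

```text
time: 17.13
tcp_pos: [487.8, -48.0, 38.8]
eef_rot: [-0.299, 3.127, -0.0]
contact_force: [0.6, 0.3, -0.1]
width: 0.319
finger_force: 0.0
```

The right pack is at shelf (-3, -105), which is within limits.

Call:
{"method": "arm_command", "body": {
  "motion": [
    [[-0.01, 0, 0], [0, 0, 0], 0.03],
    [[-0.02, 0, 0], [0, 0, 0], 0.03],
    [[-0.03, 0, 0], [0, 0, 0], 0.03],
    [[-0.04, 0, 0], [0, 0, 0], 0.03],
    [[-0.05, 0, 0], [0, 0, 0], 0.03],
    [[-0.06, 0, 0], [0, 0, 0], 0.03],
    [[-0.07, 0, 0], [0, 0, 0], 0.03],
    [[-0.08, 0, 0], [0, 0, 0], 0.03],
    [[-0.09, 0, 0], [0, 0, 0], 0.03],
    [[-0.1, 0, 0], [0, 0, 0], 0.03],
    [[-0.108, 0, 0], [0, 0, 0], 0.03],
    [[-0.113, 0, 0], [0, 0, 0], 0.03]
  ]
}}

```text
time: 18.13
tcp_pos: [598.5, -26.5, 38.3]
eef_rot: [0.299, -3.127, 0.0]
contact_force: [-6.3, -1.3, 4.0]
width: 0.322
finger_force: 3.3
```

Call:
{"method": "arm_command", "body": {
  "motion": [
    [[-0.002, 0, 0], [0, 0, 0], 0.03],
    [[-0.002, 0, 0], [0, 0, 0], 0.03],
    [[0.02, 0, 0], [0, 0, 0], 0.03],
    [[0.05, 0, -0.03], [0, 0, 0], 0.03],
    [[0.09, 0, -0.07], [0, 0, 0], 0.03],
    [[0.13, 0, -0.1], [0, 0, 0], 0.03],
    [[0.17, 0, -0.13], [0, 0, 0], 0.03],
    [[0.21, 0, -0.15], [0, 0, 0], 0.03],
    [[0.25, 0, -0.17], [0, 0, 0], 0.03],
    [[0.27, 0, -0.18], [0, 0, 0], 0.03],
    [[0.27, 0, -0.18], [0, 0, 0], 0.03],
    [[0.27, 0, -0.18], [0, 0, 0], 0.03]
  ]
}}

```text
time: 19.13
tcp_pos: [331.3, -78.2, 220.2]
eef_rot: [-0.296, 3.123, -0.004]
contact_force: [0.4, -0.1, 0.3]
width: 0.324
finger_force: 0.0
```

```bash
python3 - <<'E'
from h import *
s,d=snap('top','top4.png')
a=cv2.resize(d['img'][115:265,215:365],(600,600),interpolation=cv2.INTER_CUBIC)
cv2.imwrite('pics/top4c.png',a);print(s['tcp_pos'],s['contact_force'])
E
```

```text
[331.26143768 -78.23619093 220.23641628] [ 0.3946     -0.14867139  0.32720362]
```

View pics/top4c.png

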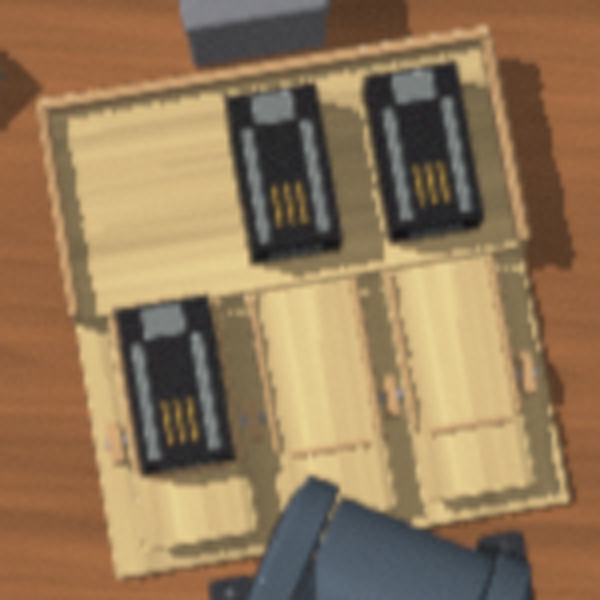

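Both rattlers lie flat on the shelf, with the middle pack's corners at (227,98),(318,85),(341,244),(250,260) in the same row as the right one. The left pack is where it started, its rocker is level, and the arm is clear.

```bash
python3 -c "
from plant import env
print(env.finish_job())"
```

```text
the job is handed in; nothing more can be done
None
```

I handed the job in at about 19 s with the middle and right packs (the two rattlers) flat on the reject shelf and the sound left pack still on its level rocker; the hand-in gave no verdict.

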